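Load a capsule into a rotor insert with sprung tongs

TASK

Take the sprung tongs from their stand, use them to pick the small metal capsule out of its nest and lower it, without dropping it, upright into the empty bore of the rotor insert. Then squeeze the tongs shut and press on the capsule's top with the closed tips until it stops firmly home: a steady push of 10 to 20 N for about a second, no harder. Put the tongs back upright in their stand and let go; only the tongs may touch the capsule, and leave the jar, beaker and tip box where they are.

Things in the scene. Friction and masses are not known exactly. Their poses are not given: they have to be found in the camera images.
- tongs_grip (a point): Sprung tongs standing tips down in the stand. Point midway between the two black grip plates, jaws open: 105 mm above the tips, 35 mm below the tongs' top. z up along the jaws, which close along y. Plates 26 mm wide (x), 40 mm high, 54 mm over their outer faces when open: grip them there, fingers along y. To carry the tongs keep them squeezed to about 50 mm over the plates.
- tongs: The tongs, 0.12 kg; origin at the tips, midway between the open jaws, z up. Two steel bars 16 mm wide (x), 6 mm thick (y), that stay parallel: tip gap = width over the plates - 20 mm (34 mm open, 8 mm fully shut, when the plates measure 28 mm). They spring open: 6 N when open, 0.4 N more per mm of closing (16.4 N shut). Two guide rods cross the gap 60 and 72 mm above the tips.
- tongs_jaw (a joint): Closing travel of the tongs in m: 0 open (tip gap 34 mm), 0.012 when shut on the capsule, 0.026 fully shut (tip gap 8 mm).
- stand: Grey stand for the tongs, fixed: open-topped pocket on a flat foot plate. Origin under its centre. Inside, the pocket is 24 mm in its x and 58 mm in its y; walls 6 mm, height 46 mm, inner floor 6 mm above the bench. The tongs stand in it centred, their y along its y.
- stand_mouth (a point): Centre of the pocket's mouth, 46 mm above the bench (40 mm above the pocket's floor, where the tips rest).
- capsule_mid (a point): Centre (half-way up) of a loose plain metal capsule: cylinder 22 mm in diameter, 40 mm tall, rounded edges, thin dark band above its middle, 30 to 65 g. It stands upright in a fixed white nest plate 60 x 60 x 12 mm, in a hole 26 mm wide and 8 mm deep; its foot is 4 mm and its top 44 mm above the bench.
- capsule: The same capsule; origin at the centre of its foot, z up.
- block: Fixed metal rotor insert, 110 mm (x) by 62 mm (y) by 60 mm high, origin under its centre. One empty bore at x = -24 mm, 25 mm wide with a chamfered mouth; at x = +24 mm a like capsule is already fitted and stands 20 mm proud. Jaws that open along the block's y keep clear of it.
- bore_mouth (a point): Centre of the empty bore's mouth, 60 mm above the bench. In it a rubber seat, its top 5 to 21 mm below the mouth, carries the set-down capsule; a push over 5 N slides it down 6 mm to a firm stop (15 N per mm) = home: capsule foot 11 to 27 mm below the mouth. This depth differs each time, unmeasured: feel for the stop. The seat stays where it is pushed.
- beaker: Bystander: glass beaker, 60 mm wide, 75 mm tall, origin at its foot.
- jar: Bystander: amber jar, 52 mm wide, 75 mm tall, origin at its foot.
- tipbox: Bystander: grey pipette tip box, 80 x 70 x 60 mm, origin at its foot.
Not all that is in view belongs to the job. There is more than one size of the tongs; the job needs the smallest.

How it is judged (in metres and radians):
On the way, in this order (a step that is already met when the one before it is completed fails the run):
1. the capsule is held in the tongs, lifted clear of its nest (height (world z) of capsule_mid above 0.045 m and contact force between tongs and capsule above 1 N), for 0.2 s.
2. the capsule stands let go in the bore, on its seat: tongs not touching it, foot at least 3.5 mm below the mouth (horizontal distance between capsule_mid and bore_mouth below 0.003 m and z of capsule_mid in the frame of block below 0.0765 m and contact force between tongs and capsule below 0.05 N), for 0.1 s.
3. the closed tongs (tip gap under 14 mm) press the capsule with at least 8 N while it stands still, its foot at least 9.5 mm below the mouth, for 0.3 s (value of joint tongs_jaw above 0.02 m and contact force between tongs and capsule above 8 N and linear speed of capsule below 0.004 m/s and horizontal distance between capsule_mid and bore_mouth below 0.003 m and z of capsule_mid in the frame of block below 0.0705 m), for 0.3 s.
At the end, for the whole second after the job is handed in: Capsule upright (0.15 rad) and still in the bore, within 3 mm of its axis, foot 9.5 mm or more below the mouth, after being pressed to its stop; tongs at rest, sprung open, in the stand: tips within 6 mm of the pocket floor, tilt under 0.25 rad, grip point within 25 mm of its centre (horizontal distance between capsule_mid and bore_mouth below 0.003 m and z of capsule_mid in the frame of block below 0.0705 m and angle between capsule's own z axis and vertical below 0.15 rad and linear speed of each of capsule, tongs below 0.01 m/s and horizontal distance between tongs_grip and stand_mouth below 0.025 m and z of tongs in the frame of stand below 0.012 m and angle between tongs's own z axis and vertical below 0.25 rad and value of joint tongs_jaw below 0.003 m); the robot touches nothing.
It fails at once if the closed tongs press the capsule with more than 25 N (value of joint tongs_jaw above 0.02 m and contact force between tongs and capsule above 25 N).
It fails at once if the fingers touch the capsule (contact force between the fingers and capsule above 0.3 N).
It fails at once if the capsule is let go with its foot above the level of the bore's mouth (dropped) (height (world z) of capsule_mid above 0.081 m and contact force between tongs and capsule below 0.02 N).
It fails at once if the beaker, jar or tip box is moved more than 15 mm (distance of any of beaker, jar, tipbox from where it was at the start of the episode above 0.015 m).
It also fails if it takes over 72 s, if anything falls off the work surface, if the arm or the gripper's body presses on something with over 40 N, if the wrist force passes 120 N, or if a joint passes its speed limit or range.

ROBOT

A 6-joint arm with a two-finger parallel gripper is mounted at the origin on the work surface. World frame = base frame: x ahead of the robot, y to its left, z up, the work surface at z = 0. Lengths are in mm, angles in rad, forces in N, time in s.
With the tool pointing down it reaches from about 275 to 1000 mm from the base axis. Payload 8.4 kg.
Tool frame: the origin (TCP) lies at the very end of the fingers, on their centre line; the grasp point (between the pads) lies 19 mm behind it; x points along the fingers, y is the direction in which the jaws open and shut, and the axes are right-handed (so a half turn about x gives the same grasp; the last joint's range is limited). The gripper opens to 85 mm and grips with 20 to 120 N. Pads are 22 mm wide; open, the fingers measure 114 mm over their backs; the gripper's body (76 mm by 85 mm) begins 54 mm behind the grasp point. The pads swing forward as they close: fully open they stand 13 mm farther back than shut.
Start: joints at [1.105, 0.353, 1.633, -0, 1.155, -0.002], TCP at [279.593, 558.977, 231.281] pointing down, gripper open.
Joint ranges: [-2.63, 2.63], [-0.92, 2.1], [0.06, 2.66], [-1.3, 4.44], [0, 2.69], [-3.02, 3.02]. Speed limits (rad/s): [2.22, 2.22, 2.79, 3.14, 3.14, 3.14].

INTERFACE

Orientations are given as [roll, pitch, yaw] about the fixed x, y, z axes, in that order (R = Rz(yaw) Ry(pitch) Rx(roll)).
In Python, from rig import r, grab_frame, camera_params, sign_off gives the robot as it stands.
- The arm moves only by the tool drive_tool, never from a script. Its argument "rows" is one flat list of numbers, 7 for each row, row after row: the shift along the tool's x, y, z in mm, then the turn, a rotation vector about the tool's x, y, z in degrees, then the opening in per cent of the stroke, from 0 (shut) to 100 (fully open). In form: [x, y, z, rx, ry, rz, fingers, x, y, z, rx, ry, rz, fingers, ...]. A call has 1 to 10 rows; each row is the pose to reach, as a shift and turn from the pose measured when the call began, along the tool's axes at that moment; what a row does not reach only later rows make up. A row lasts 1/8 s, in which the tool goes at most 62.5 mm and 10.7 degrees, less where a joint would pass 70% of its speed; a pose out of reach is approached as far as the arm can. A call with a gripper value outside its range is refused whole. The fingers move at their own pace and stop on an object; "newtons" is the grip in N (left out, the last holds). Time passes only in rows, so rows that repeat a pose let the fingers close. It gives the time, the measured TCP pose, the force and the opening at its end, in the units of the state.
- r.sense(): the state, without advancing time (a new reading comes with each control period).
- grab_frame(name): name is "side" or "top" or "wrist"; returns the picture (420x560x3 uint8, red, green, blue); there is no depth.
- camera_params(name): a dict with "vertical_fov" (degrees; the focal length in pixels is half the picture's height over the tangent of half this angle, whatever the lens; pixels are square), "cx", "cy" (the principal point, pixels), "k1" (the pictures are not rectified: a ray, as slopes to the right and down, at radius r is drawn at 1 + k1 r^2 times it, then the intrinsics apply), "pose" (4x4, takes a point from camera to world coordinates); the wrist camera has in their place "tool_from_camera" (4x4, takes a point from camera to tool coordinates, whose origin is the TCP and whose axes are the tool frame's). Camera axes: x right, y down, z forward; pixel columns grow to the right and rows downward; lengths in mm; the calibration is good to about 2 mm. A picture is of the moment at which its call begins: read the wrist's pose just before it. camera_params takes no time and is no camera call.
- sign_off(): hands the job in, once; it reports no verdict.
The state is a dict: "clock": time; "qpos": joint angles; "qvel": joint speeds; "joint_efforts": joint torques, N m; "eef_pos": TCP position; "tcp_rot": TCP orientation; "contact_force": force on the tool from outside, world axes, zero at the start; "wrist_torque": the same for the moment, N m; "opening": opening from 0.0 (shut) to 1.0 (fully open).
Only numpy, scipy, OpenCV 4.12 (cv2) and the standard library are available. Lean on these libraries where they do the work, as an engineer would, in place of code of your own. Each camera call takes 0.05 s, during which the arm holds its last target.

## Working session

There is one attempt and no reset: what is moved stays moved. The work goes in short steps, Python scripts to look and compute and a tool call to move; the robot and the scene stay as the last step left them, time stands still between calls to the robot, and variables do not carry over. Pictures are saved under pics/ and viewed, and the job is handed in when it is done.

Besides the shell and the picture viewer there is one more tool, called after "Emit:" as name(argument=value, ...) on one line, values as JSON. drive_tool: Moves the arm, as the interface text tells. Its arguments: {"type":"object","properties":{"rows":{"type":"array","items":{"type":"number"}},"newtons":{"type":"number"}},"required":["rows"]}

```bash
mkdir -p pics; ls; python3 - <<'E'
from rig import r, grab_frame, camera_params, sign_off
import cv2, json
print(r.sense())
for n in ("side","top","wrist"):
    im=grab_frame(n); cv2.imwrite(f"pics/{n}0.png",im[:,:,::-1]); print(n,camera_params(n))
E
```

```text
pics
{'clock': 0.0, 'qpos': array([ 1.10458719e+00,  3.53677495e-01,  1.63415863e+00, -1.39364213e-05,
        1.15521190e+00, -2.40119484e-03]), 'qvel': array([-0.0007962 ,  0.0005566 ,  0.0001659 , -0.00031014,  0.00157421,
       -0.00205298]), 'joint_efforts': array([ 2.12960681e-04, -6.05242109e+01, -3.42064512e+01,  5.19861419e-05,
        9.31089395e-03, -5.81780640e-06]), 'eef_pos': array([279.37940446, 558.52615125, 230.53288207]), 'tcp_rot': array([-1.56444259,  1.5693409 , -2.02824489]), 'contact_force': array([ 0.1622118 , -0.18428469,  0.13378903]), 'wrist_torque': array([-0.0456974 , -0.04154233, -0.02445356]), 'opening': 0.999993817037619}
side {'vertical_fov': 56.15651131197897, 'cx': 283.5817352259745, 'cy': 213.10709709621074, 'k1': 0.036918581264501434, 'pose': array([[ 9.22228015e-01, -2.53593047e-01,  2.91866502e-01,
         2.87148958e+02],
       [-3.86188761e-01, -6.40872411e-01,  6.63431077e-01,
        -5.82084676e+02],
       [ 1.88076804e-02, -7.24550288e-01, -6.88965276e-01,
         7.28973069e+02],
       [ 0.00000000e+00,  0.00000000e+00,  0.00000000e
[... 284 characters left out ...]
,  1.33963236e-02,
         4.09072661e+00],
       [-1.13318683e-02, -1.82573559e-01, -9.83126891e-01,
         1.08670148e+03],
       [ 0.00000000e+00,  0.00000000e+00,  0.00000000e+00,
         1.00000000e+00]])}
wrist {'vertical_fov': 59.416986974206196, 'cx': 282.7885157567496, 'cy': 204.88061500854946, 'k1': -0.06311452398515306, 'tool_from_camera': array([[-1.12119139e-03, -2.90969253e-01,  9.56731748e-01,
        -1.43162294e+02],
       [ 9.99999367e-01, -4.11492106e-04,  1.04675018e-03,
         8.41504223e-01],
       [ 8.91154434e-05,  9.56732316e-01,  2.90969530e-01,
        -7.38544184e+01],
       [ 0.00000000e+00,  0.00000000e+00,  0.00000000e+00,
         1.00000000e+00]])}
```

View pics/side0.png

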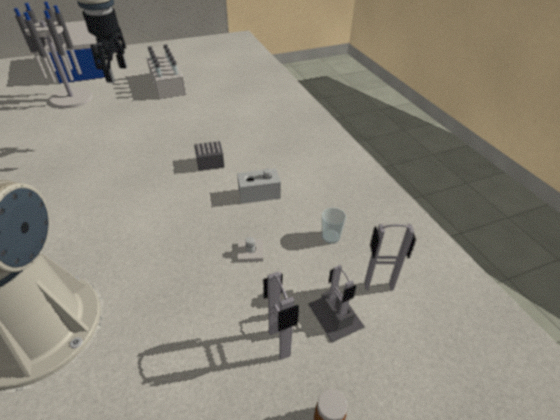

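View pics/top0.png

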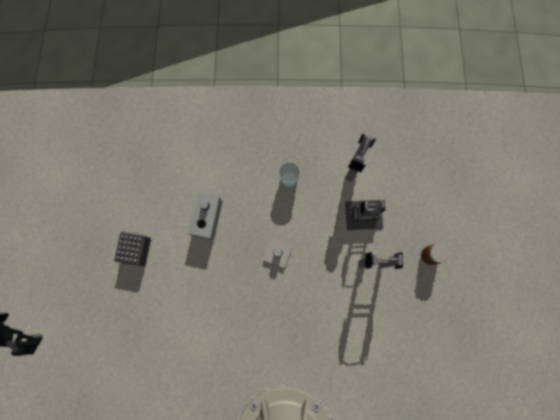

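View pics/wrist0.png

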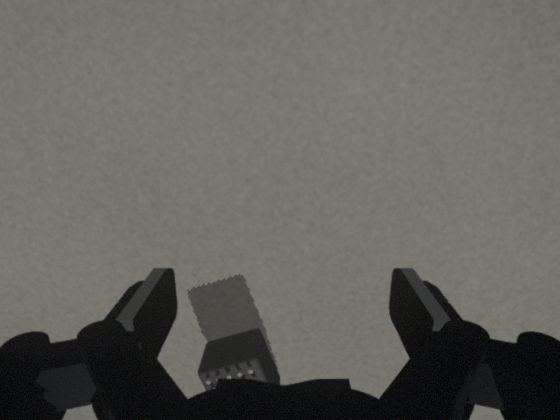

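The tongs candidates are the ones in the stand (top view 368,210), a tall pair (385,260) and another tall pair (362,153). By the description I want the one in the stand, on the dark foot plate. Next I'll write helpers and look at close crops.

```bash
cat > h.py <<'E'
import numpy as np, cv2
from scipy.spatial.transform import Rotation as R
def K(p): 
    f=210/np.tan(np.radians(p['vertical_fov'])/2); return f
def tool_T(s):
    T=np.eye(4); T[:3,:3]=R.from_euler('xyz',s['tcp_rot']).as_matrix(); T[:3,3]=s['eef_pos']; return T
def campose(p,s=None):
    return p['pose'] if 'pose' in p else tool_T(s)@p['tool_from_camera']
def ray(p,T,u,v):
    f=K(p); d=np.array([(u-p['cx'])/f,(v-p['cy'])/f]); rd=np.hypot(*d); x=rd
    for _ in range(30): x=rd/(1+p['k1']*x*x)
    d=d*(x/rd if rd>0 else 1); w=T[:3,:3]@np.array([d[0],d[1],1]); return T[:3,3],w/np.linalg.norm(w)
def proj(p,T,X):
    c=np.linalg.inv(T)@np.append(X,1); d=c[:2]/c[2]; k=1+p['k1']*(d@d); f=K(p)
    return np.array([p['cx'],p['cy']])+f*d*k
def atz(p,T,u,v,z):
    o,d=ray(p,T,u,v); return o+d*(z-o[2])/d[2]
def tri(L):
    A=np.zeros((3,3));b=np.zeros(3)
    for o,d in L:
        P=np.eye(3)-np.outer(d,d);A+=P;b+=P@o
    X=np.linalg.solve(A,b); return X,[np.linalg.norm((np.eye(3)-np.outer(d,d))@(X-o)) for o,d in L]
E
python3 - <<'E'
import cv2
s=cv2.imread('pics/side0.png');t=cv2.imread('pics/top0.png')
a=cv2.resize(s[200:360,220:430],None,fx=3.8,fy=3.7,interpolation=3);cv2.imwrite('pics/sc.png',a)
a=cv2.resize(t[120:290,180:450],None,fx=2.96,fy=2.96,interpolation=3);cv2.imwrite('pics/tc.png',a)
E
```

```text
(no output)
```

View pics/sc.png

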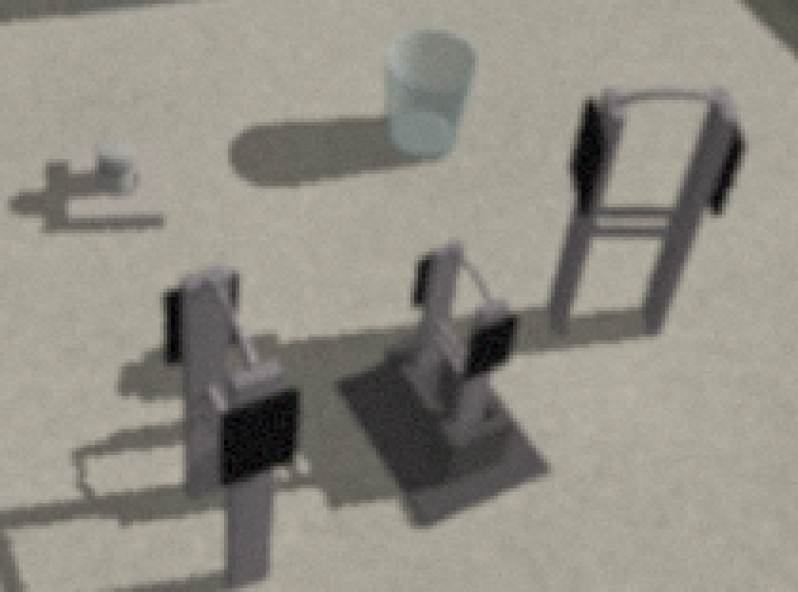

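View pics/tc.png

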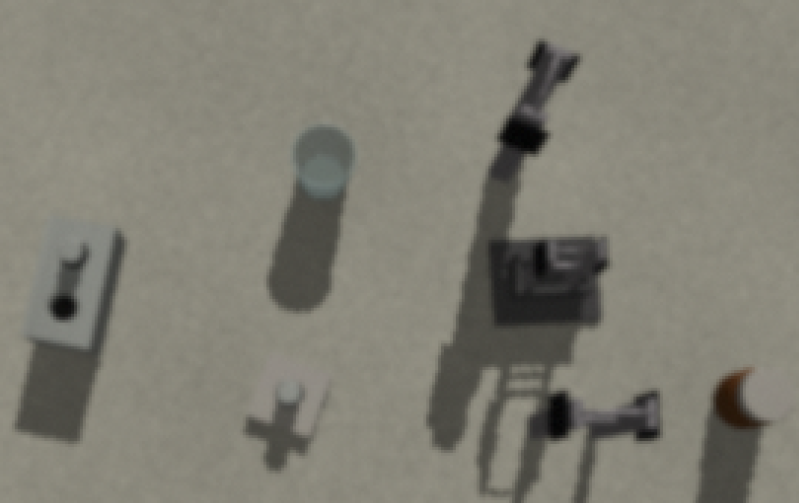

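```bash
python3 - <<'E'
from rig import *
from h import *
pt,ps=camera_params('top'),camera_params('side');T,S=pt['pose'],ps['pose']
tc=lambda u,v:(u/2.96+180,v/2.96+120)
sc=lambda u,v:(u/3.8+220,v/3.7+200)
def both(a,b): return tri([ray(pt,T,*a),ray(ps,S,*b)])
print('plateL',both(tc(545,258),sc(425,280)));print('plateR',both(tc(600,255),sc(490,343)))
for n,p,z in(('hole',(63,307),60),('fitted',(75,252),80),('captop',(289,390),44),('stand foot c',(548,280),6),('beaker foot',(323,178),0),('jar top',(765,398),75),('bigfront L',(558,415),170),('bigfront R',(648,415),170),('bigback a',(523,133),170),('bigback b',(555,60),170)):
    print(n,atz(pt,T,*tc(*p),z).round(1))
print('cap',both(tc(289,390),sc(115,152)))
E
```

```text
plateL (array([ 569.57859105, -187.06662171,  112.96642651]), [np.float64(2.2464112246158163), np.float64(2.2464112246158052)])
plateR (array([ 576.21582669, -234.27854223,  114.04542608]), [np.float64(1.6856935622810725), np.float64(1.685693562281007)])
hole [534.4 222.4  60. ]
fitted [579.5 210.1  80. ]
captop [466.   24.6  44. ]
stand foot c [ 572.4 -211.1    6. ]
beaker foot [668.4  -3.7   0. ]
jar top [ 459.8 -381.6   75. ]
bigfront L [ 438.3 -183.7  170. ]
bigfront R [ 438.7 -253.2  170. ]
bigback a [ 661.9 -161.8  170. ]
bigback b [ 723.9 -189.4  170. ]
cap (array([468.0888509 ,  24.37567445,  37.51664741]), [np.float64(1.553332657418812), np.float64(1.5533326574188289)])
```

```bash
python3 - <<'E'
from rig import *
from h import *
s=r.sense();T=tool_T(s);print(T.round(3))
# target: above block hole-ish, tool down, tool y along yaw 75deg or -105
for tgt,z,yaw in(((500,225),210,75),((470,25),210,75),((573,-211),180,90)):
  for y in(yaw,yaw-180):
    a=np.radians(y);yy=np.array([np.cos(a),np.sin(a),0]);x=np.array([0,0,-1.]);zz=np.cross(x,yy)
    Rt=np.c_[x,yy,zz];d=T[:3,:3].T@(np.array([*tgt,z])-T[:3,3]);rv=R.from_matrix(T[:3,:3].T@Rt).as_rotvec(degrees=True)
    print(tgt,y,d.round(1),rv.round(1), 'tool z',zz.round(2))
E
```

```text
[[-1.00000e-03  4.47000e-01  8.94000e-01  2.79439e+02]
 [-1.00000e-03  8.94000e-01 -4.47000e-01  5.58629e+02]
 [-1.00000e+00 -1.00000e-03 -0.00000e+00  2.30711e+02]
 [ 0.00000e+00  0.00000e+00  0.00000e+00  1.00000e+00]]
(500, 225) 75 [  20.9 -199.7  346.5] [-11.6  -0.    0.1] tool z [ 0.97 -0.26  0.  ]
(500, 225) -105 [  20.9 -199.7  346.5] [1.684e+02 1.000e-01 0.000e+00] tool z [-0.97  0.26  0.  ]
(470, 25) 75 [  21.1 -392.   409.1] [-11.6  -0.    0.1] tool z [ 0.97 -0.26  0.  ]
(470, 25) -105 [  21.1 -392.   409.1] [1.684e+02 1.000e-01 0.000e+00] tool z [-0.97  0.26  0.  ]
(573, -211) 90 [  51.3 -557.   606.8] [-26.6  -0.    0.1] tool z [ 1. -0.  0.]
(573, -211) -90 [  51.3 -557.   606.8] [1.534e+02 1.000e-01 0.000e+00] tool z [-1. -0. -0.]
```

Emit:
drive_tool(rows=[2,-20,35,0,0,0,100,5,-45,78,-2,0,0,100,8,-70,122,-4,0,0,100,11,-96,166,-6,0,0,100,14,-122,211,-8,0,0,100,16,-150,256,-9,0,0,100,18,-175,301,-10,0,0,100,20,-192,335,-11.5,0,0,100,20,-200,346,-11.5,0,0,100,20,-200,346,-11.5,0,0,100])

```text
clock: 1.4
eef_pos: [499.2, 224.7, 210.8]
tcp_rot: [-2.207, 1.569, -2.472]
contact_force: [-0.8, 0.0, 1.0]
opening: 1.003
```

```bash
cat >> h.py <<'E'
def snap(n):
    from rig import r,grab_frame,camera_params
    import pickle
    s=r.sense();im=grab_frame('wrist');p=camera_params('wrist');T=campose(p,s)
    cv2.imwrite(f'pics/{n}.png',im[:,:,::-1]);pickle.dump((p,T,s),open(f'pics/{n}.pkl','wb'))
    print(s['clock'],s['eef_pos'].round(1),s['tcp_rot'].round(3),s['contact_force'].round(2),round(s['opening'],3),s['qpos'].round(2))
def load(n):
    import pickle; return pickle.load(open(f'pics/{n}.pkl','rb'))
E
python3 -c "
from h import *
snap('w1')"
```

```text
1.4 [499.2 224.7 210.8] [-2.207  1.569 -2.472] [-0.81  0.01  1.01] 1.003 [ 0.42  0.26  1.82 -0.    1.07 -0.89]
```

View pics/w1.png

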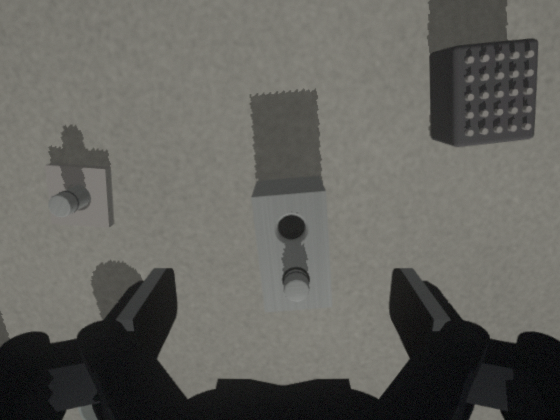

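Emit:
drive_tool(rows=[0,-30,0,0,0,0,100,0,-75,2,0,0,0,100,0,-120,4,0,0,0,100,0,-155,5,0,0,0,100,0,-169,5,0,0,0,100,0,-169,5,0,0,0,100])

```text
clock: 2.2
eef_pos: [459.6, 61.5, 211.2]
tcp_rot: [-2.484, 1.57, -2.748]
contact_force: [0.3, 0.0, 0.2]
opening: 1.0
```

```bash
python3 -c "
from h import *
snap('w2')"
```

```text
2.2 [459.6  61.5 211.2] [-2.484  1.57  -2.748] [0.28 0.04 0.17] 1.0 [ 0.13  0.12  1.99 -0.    1.03 -1.18]
```

View pics/w2.png

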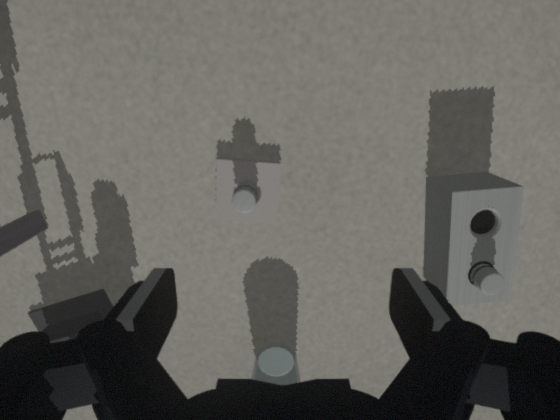

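```bash
python3 - <<'E'
import cv2,numpy as np
def c(n,u,v): 
    im=cv2.imread(f'pics/{n}.png')[v:v+75,u:u+100]; im=cv2.resize(im,None,fx=4,fy=4,interpolation=3); return np.clip(im*1.6,0,255).astype('uint8')
a=np.vstack([np.hstack([c('w1',245,205),c('w1',25,165)]),np.hstack([c('w2',440,195),c('w2',200,155)])])
cv2.imwrite('pics/cr1.png',a)
E
```

```text
(no output)
```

View pics/cr1.png

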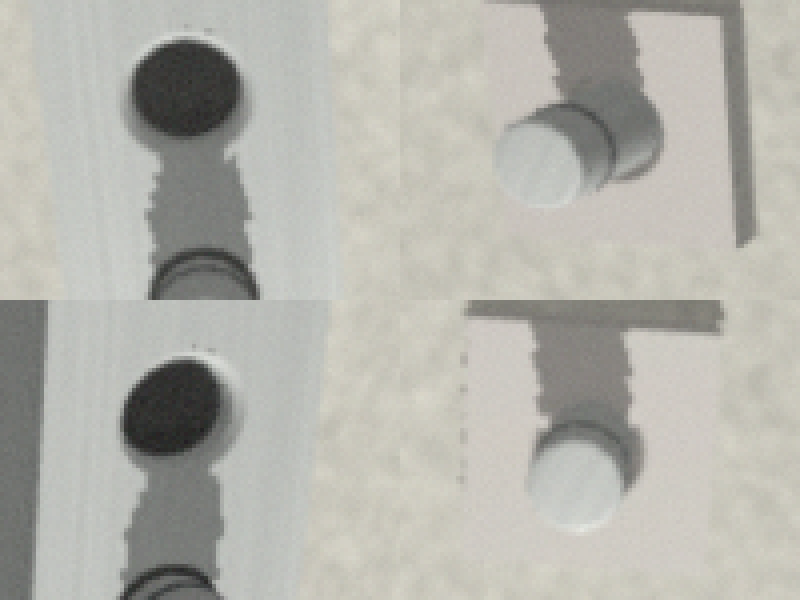

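```bash
python3 - <<'E'
from rig import *
from h import *
p1,T1,_=load('w1');p2,T2,_=load('w2')
for n,a,b,z in(('hole',(292,228.5),(485.5,222),60),('cap',(59.3,206.5),(244,201),44)):
    print(n,tri([ray(p1,T1,*a),ray(p2,T2,*b)]),atz(p1,T1,*a,z),atz(p2,T2,*b,z))
X,_=tri([ray(p1,T1,296.5,290.5),ray(p2,T2,491,284)]);print('fitted~',X,atz(p1,T1,296.5,290.5,80),atz(p2,T2,491,284,80))
# block edge line for yaw: check by projecting model
import cv2
E
```

```text
hole (array([536.47195404, 223.64973175,  59.96757828]), [np.float64(0.42056338469288446), np.float64(0.4205633846928534)]) [536.89767109 223.55073844  60.        ] [535.99864162 223.65329355  60.        ]
cap (array([467.64094922,  24.99899591,  44.00432898]), [np.float64(0.19412606122543238), np.float64(0.19412606122552048)]) [467.82969453  24.91419321  44.        ] [467.4470314   25.05150295  44.        ]
fitted~ [585.40731054 214.2801899   78.19034546] [584.27506269 214.50476871  80.        ] [584.2280592  213.41366316  80.        ]
```

Emit:
drive_tool(rows=[-15,-15,12,-1,0,0,100,-25,-50,36,-4,0,0,100,-25,-95,68,-7,0,0,100,-25,-140,100,-10,0,0,100,-25,-185,132,-13,0,0,100,-25,-222,157,-15,0,0,100,-25,-237,167,-15,0,0,100,-25,-237,167,-15,0,0,100])

```text
clock: 3.25
eef_pos: [559.8, -209.9, 235.7]
tcp_rot: [2.667, 1.57, 2.664]
contact_force: [-0.4, 1.1, 0.3]
opening: 1.003
```

```bash
python3 -c "
from h import *
snap('w3')"
```

```text
3.25 [ 559.8 -209.9  235.7] [2.667 1.57  2.664] [-0.4   1.06  0.3 ] 1.003 [-0.36  0.31  1.69  0.    1.15 -1.93]
```

View pics/w3.png

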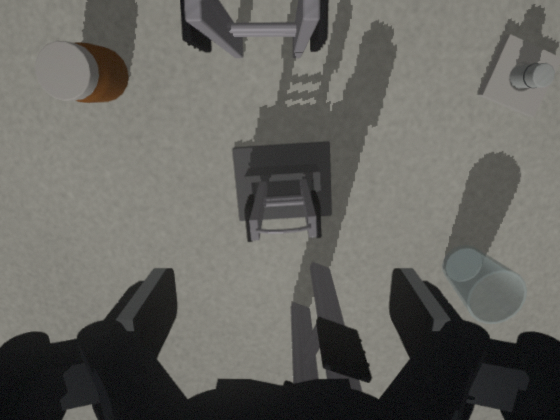

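```bash
python3 - <<'E'
import cv2,numpy as np
im=cv2.imread('pics/w3.png')[135:250,215:350]; im=cv2.resize(im,None,fx=5,fy=5,interpolation=3); cv2.imwrite('pics/cr2.png',np.clip(im*1.8,0,255).astype('uint8'))
E
```

```text
(no output)
```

View pics/cr2.png

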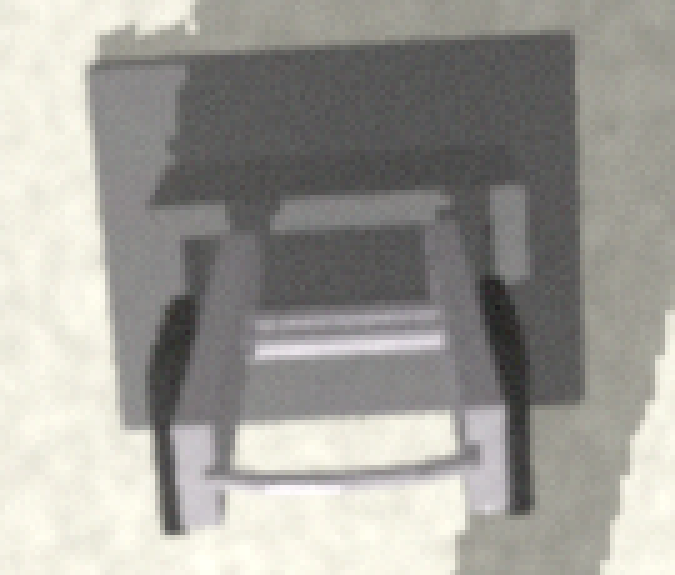

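```bash
python3 - <<'E'
from rig import *
from h import *
p,T,s=load('w3')
a=atz(p,T,254.4,230.4,146);b=atz(p,T,312.6,227,146);print(a,b,np.linalg.norm(a-b),(a+b)/2)
d=b-a if b[1]>a[1] else a-b;print('yaw',np.degrees(np.arctan2(d[1],d[0])))
# plate corners z 131: inner floors; foot plate corners at z6
q=[atz(p,T,215+u/5,135+v/5,6)for u,v in((90,65),(575,35),(583,402),(122,430))];print(np.array(q).round(1),np.mean(q,0))
tt=tool_T(s);print(tt.round(3))
E
```

```text
[ 575.06281951 -228.28843293  146.        ] [ 572.76413271 -188.99502182  146.        ] 39.36059091303934 [ 573.91347611 -208.64172738  146.        ]
yaw 93.34801969352732
[[ 539.1 -259.3    6. ]
 [ 533.4 -161.1    6. ]
 [ 611.5 -156.8    6. ]
 [ 617.5 -255.7    6. ]] [ 575.40578217 -208.21849171    6.        ]
[[-1.00000e-03  3.00000e-03  1.00000e+00  5.59774e+02]
 [ 1.00000e-03  1.00000e+00 -3.00000e-03 -2.09944e+02]
 [-1.00000e+00  1.00000e-03 -1.00000e-03  2.35668e+02]
 [ 0.00000e+00  0.00000e+00  0.00000e+00  1.00000e+00]]
```

Emit:
drive_tool(rows=[15,0,4,-1,0,0,100,45,1,10,-3,0,0,100,70,1.5,14.5,-3.5,0,0,100,75,1.5,14.5,-3.5,0,0,100,75,1.5,14.5,-3.5,0,0,100])

```text
clock: 3.92
eef_pos: [573.6, -206.8, 160.7]
tcp_rot: [2.541, 1.569, 2.601]
contact_force: [-0.2, 0.5, -0.1]
opening: 1.002
```

```bash
python3 -c "
from h import *
snap('w4')
im=cv2.imread('pics/w4.png')[180:420,120:440];cv2.imwrite('pics/cr3.png',np.clip(cv2.resize(im,None,fx=2.5,fy=2.5,interpolation=3)*1.8,0,255).astype('uint8'))"
```

```text
3.925 [ 573.6 -206.8  160.7] [2.541 1.569 2.601] [-0.23  0.48 -0.14] 1.002 [-0.35  0.4   1.73  0.    1.01 -1.98]
```

View pics/cr3.png

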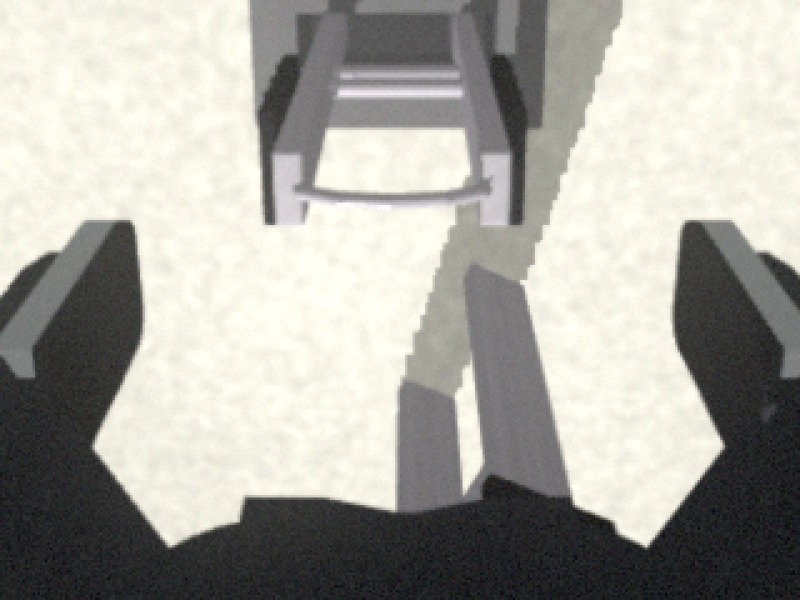

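```bash
python3 - <<'E'
from h import *
p,T,s=load('w4');p3,T3,_=load('w3')
L=(235.6,255.2);Rr=(317.8,254.4)
a=atz(p,T,*L,146);b=atz(p,T,*Rr,146);print(a,b,np.linalg.norm(a-b),(a+b)/2)
for u,v in((L,(254.4,230.4)),(Rr,(312.6,227))): print(tri([ray(p,T,*u),ray(p3,T3,*v)]))
tt=tool_T(s);print('goal in tool', tt[:3,:3].T@((a+b)/2-tt[:3,3]), 'bars dir tool',tt[:3,:3].T@(b-a))
E
```

```text
[ 574.10087356 -228.19235782  146.        ] [ 571.42938298 -189.76744155  146.        ] 38.51767194725305 [ 572.76512827 -208.97989969  146.        ]
(array([ 579.0006993 , -229.24762989,  135.56080414]), [np.float64(0.10554094193771217), np.float64(0.10554094193765917)])
(array([ 579.03768325, -187.52678209,  129.06623071]), [np.float64(0.00653551137679149), np.float64(0.006535511376893204)])
goal in tool [14.65353823 -2.11523415 -0.92855211] bars dir tool [ 0.04850221 38.51573149 -0.38357231]
```

Emit:
drive_tool(rows=[10,-1,-0.5,0,0,0,100,35,-2,-1,0,0,0,100,60,-2,-1,0,0,0,100,73,-2,-1,0,0,0,100,73,-2,-1,0,0,0,100,73,-2,-1,0,0,0,85], newtons=20)

```text
clock: 4.72
eef_pos: [573.7, -209.5, 89.2]
tcp_rot: [0.314, 1.57, 0.373]
contact_force: [-0.1, 1.1, 0.3]
opening: 0.855
```

Emit:
drive_tool(rows=[0,0,0,0,0,0,70,0,0,0,0,0,0,65,0,0,0,0,0,0,59,0,0,0,0,0,0,59,0,0,0,0,0,0,59])

```text
clock: 5.35
eef_pos: [574.3, -209.7, 90.2]
tcp_rot: [-0.245, 1.569, -0.186]
contact_force: [-1.1, 0.0, 5.2]
opening: 0.595
```

```bash
python3 -c "
from h import *
snap('w5')"
```

```text
5.35 [ 574.3 -209.7   90.2] [-0.245  1.569 -0.186] [-1.08  0.04  5.21] 0.595 [-0.35  0.49  1.77  0.    0.87 -1.98]
```

View pics/w5.png

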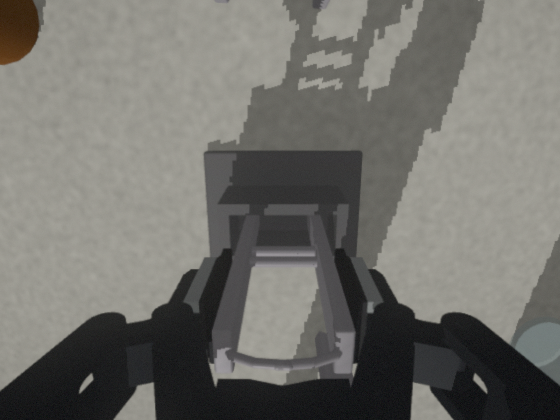

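Emit:
drive_tool(rows=[-8,0,0,0,0,0,59,-25,0,0,0,0,0,59,-48,0,0,0,0,0,59,-68,0,0,0,0,0,59,-75,0,0,0,0,0,59,-75,0,0,0,0,0,59])

```text
clock: 6.15
eef_pos: [574.4, -209.7, 165.9]
tcp_rot: [-0.288, 1.568, -0.229]
contact_force: [0.2, 0.3, -1.0]
opening: 0.589
```

```bash
cat >> h.py <<'E'
def goto(x,y,z,yaw):
    from rig import r
    s=r.sense();T=tool_T(s);a=np.radians(yaw);yy=np.array([np.cos(a),np.sin(a),0]);xx=np.array([0,0,-1.]);Rt=np.c_[xx,yy,np.cross(xx,yy)]
    print('now',s['clock'],s['eef_pos'].round(2),'yaw',np.degrees(np.arctan2(T[1,1],T[0,1])).round(2),'F',s['contact_force'].round(2),'open',round(s['opening'],3))
    print('d',(T[:3,:3].T@(np.array([x,y,z])-T[:3,3])).round(2),'rv',R.from_matrix(T[:3,:3].T@Rt).as_rotvec(degrees=True).round(2))
E
python3 -c "
from h import *
snap('w6')
goto(467.6,25,170,79)"
```

```text
6.15 [ 574.4 -209.7  165.9] [-0.288  1.568 -0.229] [ 0.2   0.27 -1.04] 0.589 [-0.35  0.4   1.72  0.    1.02 -1.98]
now 6.2 [ 573.94 -209.61  165.1 ] yaw 93.39 F [ 0.69  0.01 -0.84] open 0.589
d [ -5.16 240.48 -92.27] rv [1.439e+01 1.100e-01 1.000e-02]
```

View pics/w6.png

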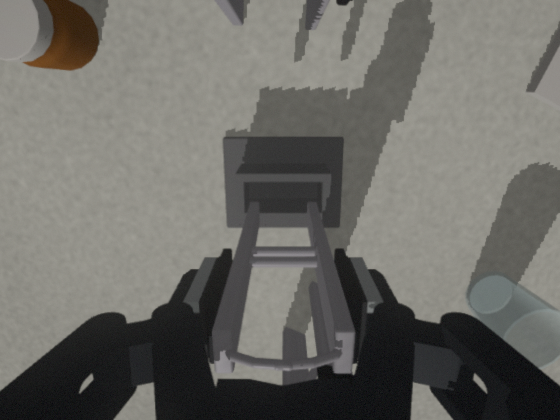

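Emit:
drive_tool(rows=[-2,15,-6,1,0,0,59,-4,50,-19,3,0,0,59,-5,95,-36,6,0,0,59,-5,140,-54,9,0,0,59,-5,185,-71,11,0,0,59,-5,222,-85,13,0,0,59,-5,240.5,-92.3,14.4,0,0,59,-5,240.5,-92.3,14.4,0,0,59,-5,240.5,-92.3,14.4,0,0,59])

```text
clock: 7.32
eef_pos: [467.4, 25.0, 169.7]
tcp_rot: [-0.095, 1.569, -0.287]
contact_force: [0.3, 0.5, -0.9]
opening: 0.59
```

```bash
python3 -c "
from h import *
snap('w7')
goto(467.6,25,170,79)
im=cv2.imread('pics/w7.png')[150:390,120:440];cv2.imwrite('pics/cr4.png',np.clip(cv2.resize(im,None,fx=2.5,fy=2.5,interpolation=3)*1.8,0,255).astype('uint8'))"
```

```text
7.325 [467.4  25.  169.7] [-0.095  1.569 -0.287] [ 0.34  0.52 -0.85] 0.59 [ 0.05  0.18  2.02 -0.    0.93 -1.33]
now 7.375 [467.63  24.69 169.71] yaw 78.99 F [ 0.73 -0.21 -1.14] open 0.59
d [-0.29  0.3  -0.08] rv [-0.01  0.1   0.01]
```

View pics/cr4.png

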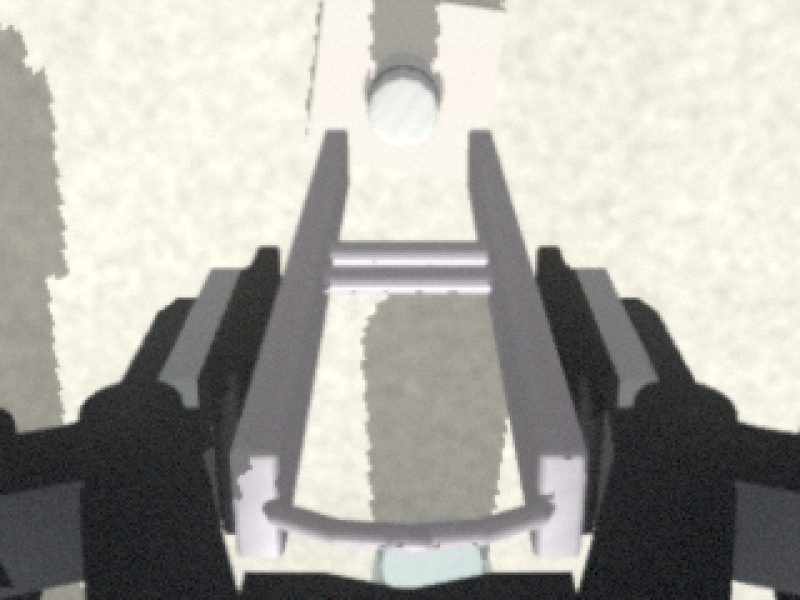

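Emit:
drive_tool(rows=[8,-0.2,0,0,0,0,59,24,-0.5,0,0,0,0,59,40,-0.5,0,0,0,0,59,51,-0.5,0,0,0,0,59,54,-0.5,0,0,0,0,59,54,-0.5,0,0,0,0,59])

```text
clock: 8.12
eef_pos: [467.7, 24.0, 115.7]
tcp_rot: [-0.104, 1.569, -0.297]
contact_force: [0.4, 0.0, -2.5]
opening: 0.587
```

```bash
python3 -c "
from h import *
snap('w8')
goto(467.6,25,115.5,79)
im=cv2.imread('pics/w8.png')[150:390,120:440];cv2.imwrite('pics/cr5.png',np.clip(cv2.resize(im,None,fx=2.5,fy=2.5,interpolation=3)*1.8,0,255).astype('uint8'))"
```

```text
8.125 [467.7  24.  115.7] [-0.104  1.569 -0.297] [ 0.38  0.04 -2.49] 0.587 [ 0.05  0.27  2.06 -0.    0.81 -1.33]
now 8.175 [467.89  24.11 115.95] yaw 78.98 F [-0.47  0.22 -1.65] open 0.593
d [ 0.45  0.82 -0.45] rv [-0.02  0.12  0.  ]
```

View pics/cr5.png

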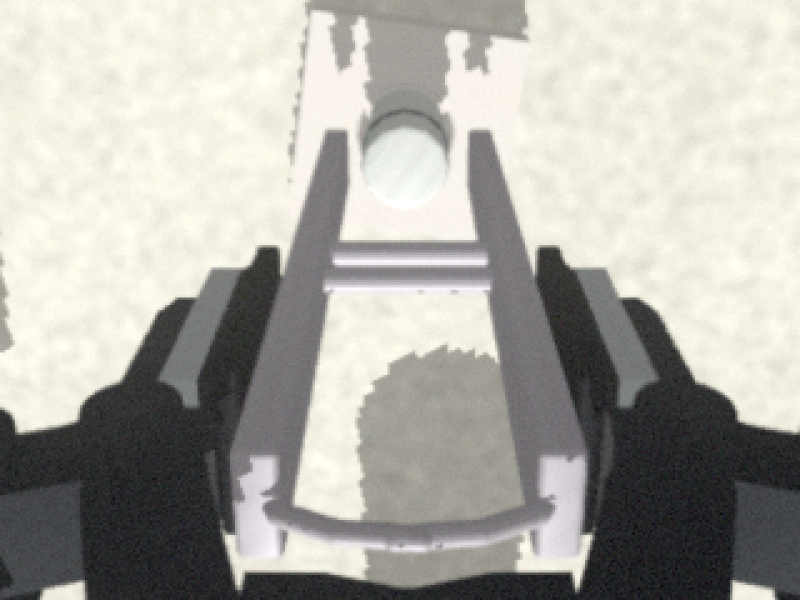

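```bash
python3 - <<'E'
from h import *
p,T,s=load('w8')
tt=tool_T(s)
a=atz(p,T,120+404.5/2.5,150+166/2.5,44);print(a,tt[:3,:3].T@(a-tt[:3,3]))
# tongs tip: inner face bottom corners
for z in(30,32):
  for u,v in((348,130),(348,185),(468,130),(468,185)):
    a=atz(p,T,120+u/2.5,150+v/2.5,z);print(z,(tt[:3,:3].T@(a-tt[:3,3])).round(1))
E
```

```text
[467.08021387  24.49999375  44.        ] [71.65579411  0.34855617 -0.81864881]
30 [ 85.7 -14.3  -5.9]
30 [ 85.7 -14.6   9.2]
30 [85.6 16.8 -5.9]
30 [85.7 17.1  9.2]
32 [ 83.6 -14.2  -6.5]
32 [ 83.7 -14.5   8.5]
32 [83.6 16.7 -6.5]
32 [83.7 17.   8.5]
```

Emit:
drive_tool(rows=[0,-0.8,-1.5,0,0,0,59,0,-0.8,-1.5,0,0,0,53,0,-0.8,-1.5,0,0,0,48,0,-0.8,-1.5,0,0,0,40,0,-0.8,-1.5,0,0,0,40,0,-0.8,-1.5,0,0,0,40], newtons=30)

```text
clock: 8.93
eef_pos: [466.6, 23.6, 116.4]
tcp_rot: [0.032, 1.568, -0.16]
contact_force: [-1.6, -0.4, 6.2]
opening: 0.475
```

```bash
python3 -c "
from h import *
snap('w9')
goto(467.6,25,115.5,79)
im=cv2.imread('pics/w9.png')[150:390,120:440];cv2.imwrite('pics/cr6.png',np.clip(cv2.resize(im,None,fx=2.5,fy=2.5,interpolation=3)*1.8,0,255).astype('uint8'))"
```

```text
8.925 [466.6  23.6 116.4] [ 0.032  1.568 -0.16 ] [-1.61 -0.38  6.22] 0.475 [ 0.05  0.26  2.07 -0.    0.81 -1.33]
now 8.975 [466.63  23.61 116.43] yaw 78.98 F [-1.02 -0.91  5.2 ] open 0.47
d [0.93 1.55 0.69] rv [-0.02  0.16 -0.01]
```

View pics/cr6.png

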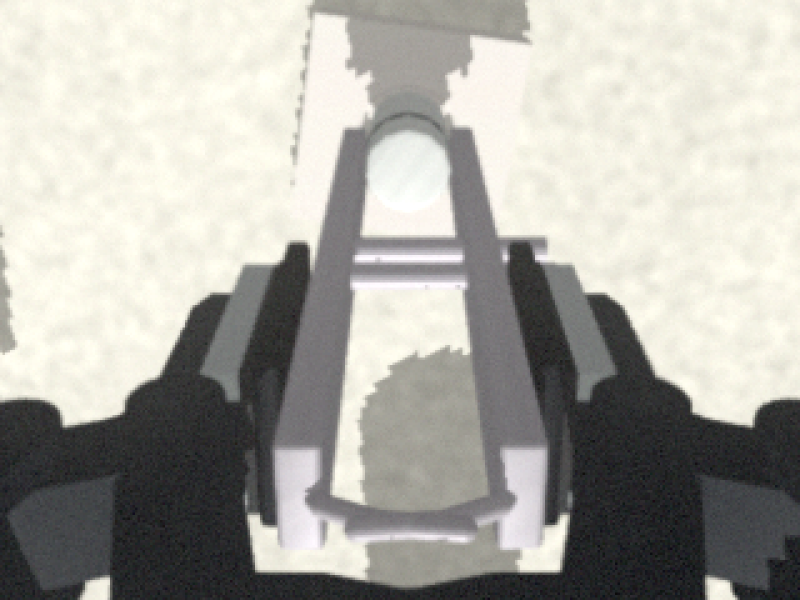

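Emit:
drive_tool(rows=[-6,0,0,0,0,0,40,-22,0,0,0,0,0,40,-44,0,0,0,0,0,40,-64,0,0,0,0,0,40,-74,0,0,0,0,0,40,-75,0,0,0,0,0,40,-75,0,0,0,0,0,40])

```text
clock: 9.85
eef_pos: [466.0, 23.6, 190.9]
tcp_rot: [-0.054, 1.569, -0.247]
contact_force: [0.2, -0.1, -1.7]
opening: 0.472
```

```bash
python3 - <<'E'
from h import *
snap('w10')
im=cv2.imread('pics/w10.png')[150:390,120:440];cv2.imwrite('pics/cr7.png',np.clip(cv2.resize(im,None,fx=2.5,fy=2.5,interpolation=3)*1.8,0,255).astype('uint8'))
p,T,s=load('w9');tt=tool_T(s)
a=atz(p,T,120+409/2.5,150+170/2.5,44);print(a,tt[:3,:3].T@(a-tt[:3,3]))
goto(536.4,223.6,191,79)
E
```

```text
9.85 [466.   23.6 190.9] [-0.054  1.569 -0.247] [ 0.16 -0.08 -1.67] 0.472 [ 0.05  0.15  2.   -0.    0.98 -1.33]
[467.57665912  24.92386898  44.        ] [72.42751498  1.46047198  0.48922226]
now 9.9 [465.9   23.64 190.71] yaw 78.98 F [ 0.2  -1.57 -2.36] open 0.479
d [ -0.28 209.75  30.99] rv [-0.02  0.09  0.01]
```

View pics/cr7.png

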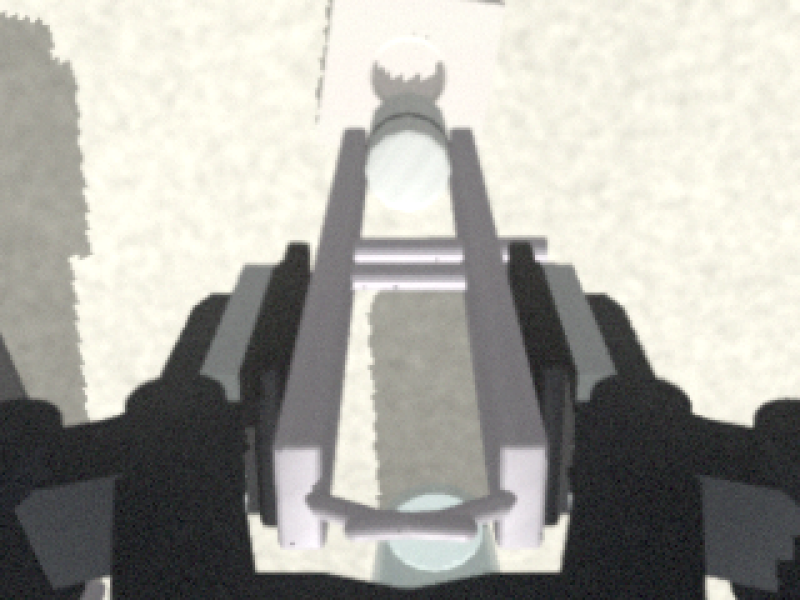

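Emit:
drive_tool(rows=[0,12,2,0,0,0,40,0,40,6,0,0,0,40,0,80,12,0,0,0,40,0,120,18,0,0,0,40,0,160,24,0,0,0,40,0,193,28.5,0,0,0,40,0,208.4,30.5,0,0,0,40,0,208.4,30.5,0,0,0,40,0,208.4,30.5,0,0,0,40])

```text
clock: 11.02
eef_pos: [535.1, 221.5, 190.4]
tcp_rot: [-0.89, 1.569, -1.083]
contact_force: [-0.4, -0.3, -1.8]
opening: 0.475
```

```bash
python3 - <<'E'
from h import *
snap('w11')
im=cv2.imread('pics/w11.png')[150:390,120:440];cv2.imwrite('pics/cr8.png',np.clip(cv2.resize(im,None,fx=2.5,fy=2.5,interpolation=3)*1.8,0,255).astype('uint8'))
goto(535.6,222.3,191,79)
E
```

```text
11.025 [535.1 221.5 190.4] [-0.89   1.569 -1.083] [-0.39 -0.34 -1.84] 0.475 [ 0.39  0.32  1.77 -0.    1.04 -0.99]
now 11.075 [535.21 221.35 190.57] yaw 78.94 F [-0.41  0.67 -1.32] open 0.474
d [-0.43  1.    0.2 ] rv [-0.06  0.06  0.05]
```

View pics/cr8.png

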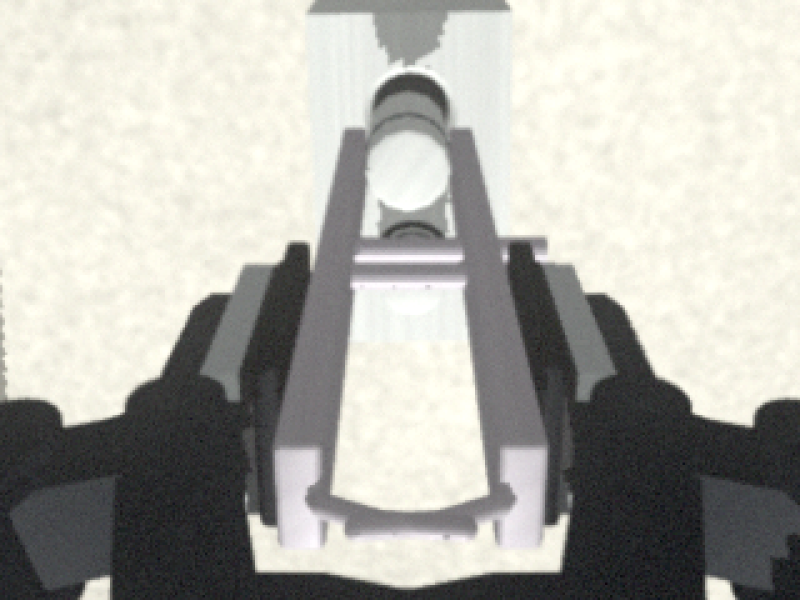

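```bash
python3 - <<'E'
from h import *
p,T,s=load('w11');tt=tool_T(s)
def cr(X): q=proj(p,T,X); return ((q-[120,150])*2.5).round(1)
c=np.array([536.4,223.6,60])
for r_ in(12.5,13,13.5):
    print(r_,[cr(c+r_*v) for v in(-tt[:3,2],tt[:3,1],-tt[:3,1])])
a=tt[:3,3]+tt[:3,:3]@np.array([72.4,1.46,.49]);print('captop',a,cr(a))
b=a.copy();b[2]=60;print('axis at mouth',cr(b),cr(c))
E
```

```text
12.5 [array([411.7,  69.9]), array([452.2, 109.6]), array([371.1, 109.6])]
13 [array([411.7,  68.3]), array([453.8, 109.6]), array([369.4, 109.6])]
13.5 [array([411.7,  66.7]), array([455.5, 109.6]), array([367.8, 109.6])]
captop [535.91258878 222.74636796 117.99166958] [409. 170.]
axis at mouth [408.6 108.6] [411.6 109.6]
```

Emit:
drive_tool(rows=[4,0.6,0.2,0,0,0,40,10,0.6,0.2,0,0,0,40,14,0.6,0.2,0,0,0,40,15,0.6,0.2,0,0,0,40,15,0.6,0.2,0,0,0,40])

```text
clock: 11.7
eef_pos: [535.5, 221.9, 175.4]
tcp_rot: [-0.783, 1.569, -0.976]
contact_force: [0.2, -0.1, -2.4]
opening: 0.474
```

```bash
python3 - <<'E'
from h import *
snap('w12')
im=cv2.imread('pics/w12.png')[150:390,120:440];cv2.imwrite('pics/cr9.png',np.clip(cv2.resize(im,None,fx=2.5,fy=2.5,interpolation=3)*1.8,0,255).astype('uint8'))
goto(535.6,222.3,191,79)
p,T,s=load('w12');tt=tool_T(s)
def cr(X): q=proj(p,T,X); return ((q-[120,150])*2.5).round(1)
c=np.array([536.4,223.6,60])
for r_ in(13.2,):
    print(r_,[cr(c+r_*v) for v in(-tt[:3,2],tt[:3,1],-tt[:3,1])])
a=tt[:3,3]+tt[:3,:3]@np.array([72.4,1.46,.49]);print('captop',a,cr(a))
E
```

```text
11.7 [535.5 221.9 175.4] [-0.783  1.569 -0.976] [ 0.17 -0.09 -2.4 ] 0.474 [ 0.39  0.34  1.79 -0.    1.01 -0.99]
now 11.75 [535.57 221.9  175.59] yaw 78.95 F [-0.44 -0.34 -0.9 ] open 0.477
d [-15.41   0.38  -0.03] rv [-0.05  0.06  0.05]
13.2 [array([410.3,  77.9]), array([455.4, 121.9]), array([365.1, 122. ])]
captop [536.32611489 223.13744965 103.04374997] [409. 170.]
```

View pics/cr9.png

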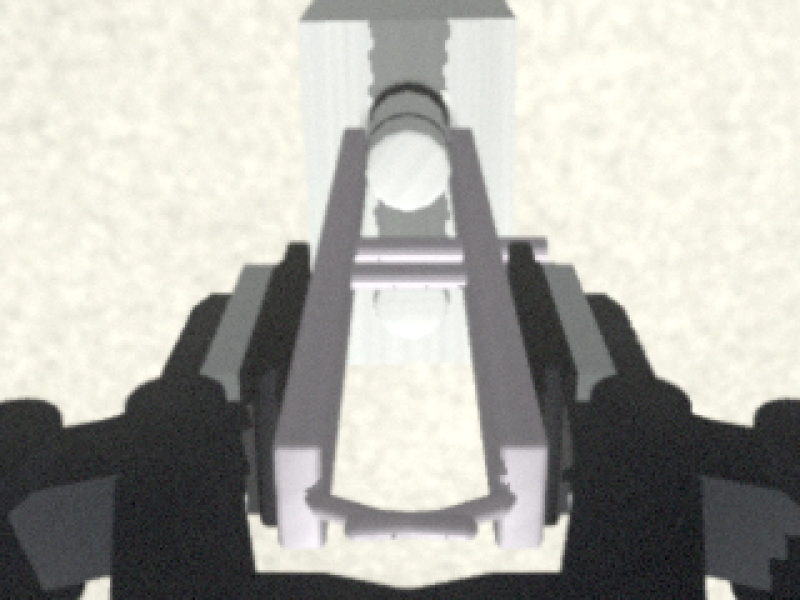

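Emit:
drive_tool(rows=[1,0,0,0,0,0,40,2,0,0,0,0,0,40,3,0,0,0,0,0,40,4,0,0,0,0,0,40,5,0,0,0,0,0,40,6,0,0,0,0,0,40,7,0,0,0,0,0,40,7,0,0,0,0,0,40])

```text
clock: 12.75
eef_pos: [535.5, 221.9, 168.5]
tcp_rot: [-0.743, 1.569, -0.936]
contact_force: [0.6, 1.1, -1.5]
opening: 0.477
```

Emit:
drive_tool(rows=[1,0,0,0,0,0,40,2,0,0,0,0,0,40,2.5,0,0,0,0,0,40,2.5,0,0,0,0,0,40])

```text
clock: 13.25
eef_pos: [535.7, 221.9, 166.3]
tcp_rot: [-0.448, 1.569, -0.641]
contact_force: [-0.8, -0.4, 3.5]
opening: 0.471
```

Emit:
drive_tool(rows=[1,0,0,0,0,0,40,2,0,0,0,0,0,40,2.5,0,0,0,0,0,40,2.5,0,0,0,0,0,40])

```text
clock: 13.75
eef_pos: [535.7, 221.9, 163.7]
tcp_rot: [-0.456, 1.569, -0.649]
contact_force: [-1.2, -0.7, 2.8]
opening: 0.473
```

Emit:
drive_tool(rows=[1,0,0,0,0,0,40,2,0,0,0,0,0,40,2.5,0,0,0,0,0,40,2.5,0,0,0,0,0,40])

```text
clock: 14.25
eef_pos: [535.7, 221.9, 161.1]
tcp_rot: [-0.54, 1.569, -0.733]
contact_force: [-0.4, -0.2, 2.4]
opening: 0.472
```

Emit:
drive_tool(rows=[0,0,0,0,0,0,48,0,0,0,0,0,0,54,0,0,0,0,0,0,59,0,0,0,0,0,0,59,0,0,0,0,0,0,59], newtons=25)

```text
clock: 14.88
eef_pos: [535.7, 221.9, 161.1]
tcp_rot: [-0.536, 1.569, -0.729]
contact_force: [0.2, -0.2, -1.1]
opening: 0.592
```

```bash
python3 - <<'E'
from h import *
snap('w13')
im=cv2.imread('pics/w13.png')[150:390,120:440];cv2.imwrite('pics/cr10.png',np.clip(cv2.resize(im,None,fx=2.5,fy=2.5,interpolation=3)*1.8,0,255).astype('uint8'))
goto(535.6,222.3,191,79)
E
```

```text
14.875 [535.7 221.9 161.1] [-0.536  1.569 -0.729] [ 0.22 -0.22 -1.11] 0.592 [ 0.39  0.36  1.8  -0.    0.98 -0.99]
now 14.925 [535.67 221.93 161.09] yaw 78.94 F [-0.07  0.04 -1.18] open 0.591
d [-29.91   0.33  -0.11] rv [-0.06  0.07  0.04]
```

View pics/cr10.png

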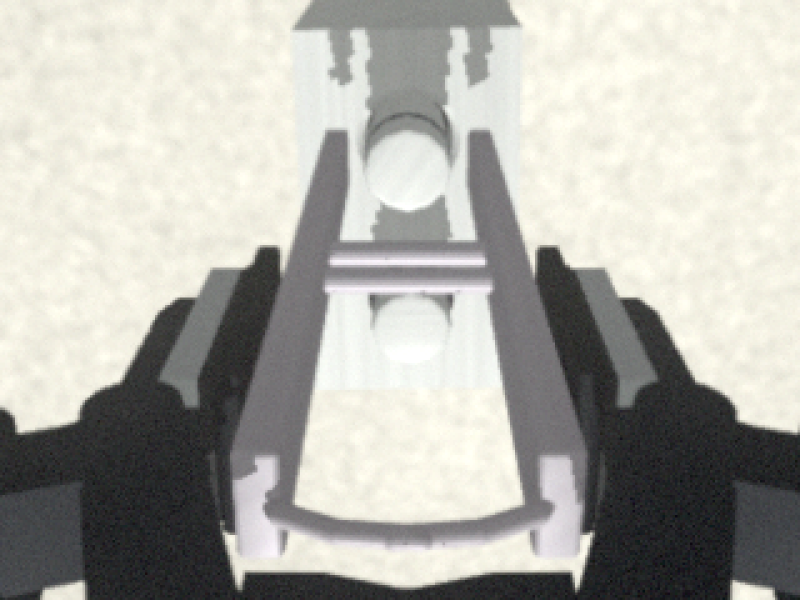

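Emit:
drive_tool(rows=[-5,0,0,0,0,0,59,-18,0,0,0,0,0,59,-32,0,0,0,0,0,59,-39,0,0,0,0,0,59,-39,0,0,0,0,0,50,-39,0,0,0,0,0,40,-39,0,0,0,0,0,20,-39,0,0,0,0,0,10,-39,0,0,0,0,0,10,-39,0,0,0,0,0,10], newtons=60)

```text
clock: 16.18
eef_pos: [535.6, 221.9, 200.0]
tcp_rot: [-0.676, 1.569, -0.869]
contact_force: [-0.6, -0.6, -1.5]
opening: 0.308
```

```bash
python3 - <<'E'
from h import *
snap('w14')
im=cv2.imread('pics/w14.png')[150:390,120:440];cv2.imwrite('pics/cr11.png',np.clip(cv2.resize(im,None,fx=2.5,fy=2.5,interpolation=3)*1.8,0,255).astype('uint8'))
goto(535.6,222.1,191,79)
E
```

```text
16.175 [535.6 221.9 200. ] [-0.676  1.569 -0.869] [-0.6  -0.58 -1.45] 0.308 [ 0.39  0.32  1.76 -0.    1.06 -0.99]
now 16.225 [535.62 221.96 200.02] yaw 78.95 F [ 0.58 -0.31 -1.22] open 0.305
d [ 9.02  0.14 -0.05] rv [-0.05  0.07  0.05]
```

View pics/cr11.png

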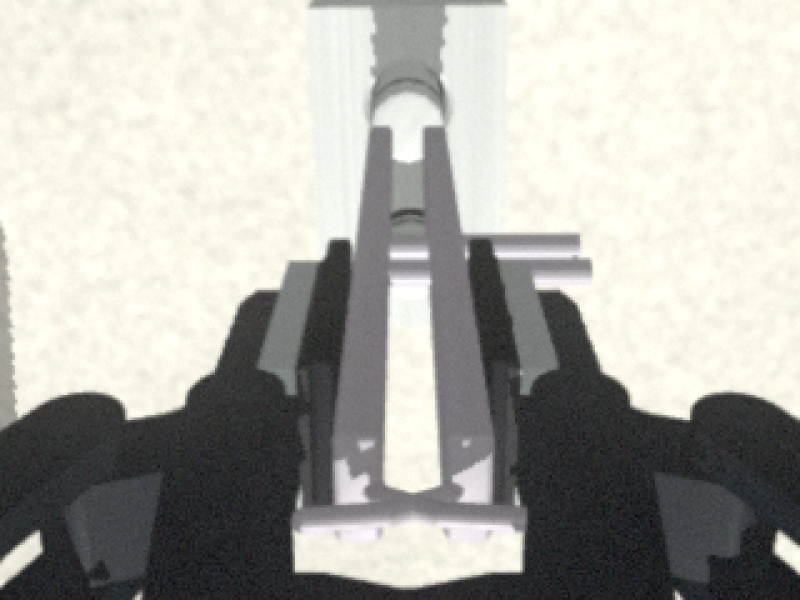

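Emit:
drive_tool(rows=[4,0,0,0,0,0,10,10,0,0,0,0,0,10,16,0,0,0,0,0,10,19,0,0,0,0,0,10,19,0,0,0,0,0,10])

```text
clock: 16.85
eef_pos: [535.5, 221.9, 180.6]
tcp_rot: [-1.084, 1.57, -1.277]
contact_force: [-0.7, -0.2, -1.3]
opening: 0.306
```

Emit:
drive_tool(rows=[0.5,0,0,0,0,0,10,1,0,0,0,0,0,10,1.5,0,0,0,0,0,10,2,0,0,0,0,0,10,2,0,0,0,0,0,10])

```text
clock: 17.48
eef_pos: [535.4, 221.9, 178.6]
tcp_rot: [-1.079, 1.57, -1.272]
contact_force: [-0.5, -1.2, -1.7]
opening: 0.307
```

Emit:
drive_tool(rows=[0.5,0,0,0,0,0,10,1,0,0,0,0,0,10,1.5,0,0,0,0,0,10,1.5,0,0,0,0,0,10])

```text
clock: 17.98
eef_pos: [535.4, 221.8, 177.1]
tcp_rot: [-1.171, 1.569, -1.364]
contact_force: [0.1, -0.7, -1.6]
opening: 0.304
```

Emit:
drive_tool(rows=[0.4,0,0,0,0,0,10,0.8,0,0,0,0,0,10,1,0,0,0,0,0,10,1,0,0,0,0,0,10])

```text
clock: 18.48
eef_pos: [535.5, 221.9, 176.2]
tcp_rot: [-1.085, 1.569, -1.278]
contact_force: [-0.4, 0.3, -0.0]
opening: 0.307
```

Emit:
drive_tool(rows=[0.4,0,0,0,0,0,10,0.8,0,0,0,0,0,10,0.8,0,0,0,0,0,10])

```text
clock: 18.85
eef_pos: [535.7, 221.9, 175.7]
tcp_rot: [-0.726, 1.569, -0.919]
contact_force: [-0.5, 0.4, 3.4]
opening: 0.306
```

Emit:
drive_tool(rows=[0.4,0,0,0,0,0,10,0.8,0,0,0,0,0,10,0.8,0,0,0,0,0,10])

```text
clock: 19.23
eef_pos: [535.9, 222.0, 175.4]
tcp_rot: [-0.423, 1.569, -0.616]
contact_force: [-1.7, -1.2, 7.6]
opening: 0.308
```

Emit:
drive_tool(rows=[0.5,0,0,0,0,0,10,0.9,0,0,0,0,0,10,0.9,0,0,0,0,0,10])

```text
clock: 19.6
eef_pos: [536.2, 222.0, 175.3]
tcp_rot: [-0.179, 1.569, -0.372]
contact_force: [-1.7, -0.9, 9.2]
opening: 0.304
```

Emit:
drive_tool(rows=[0.6,0,0,0,0,0,10,1.0,0,0,0,0,0,10,1.3,0,0,0,0,0,10,1.3,0,0,0,0,0,10])

```text
clock: 20.1
eef_pos: [536.4, 222.1, 175.0]
tcp_rot: [-0.01, 1.568, -0.203]
contact_force: [-2.8, -1.9, 12.4]
opening: 0.303
```

Emit:
drive_tool(rows=[1.3,0,0,0,0,0,10,1.35,0,0,0,0,0,10,1.35,0,0,0,0,0,10,1.35,0,0,0,0,0,10,1.35,0,0,0,0,0,10,1.35,0,0,0,0,0,10,1.35,0,0,0,0,0,10,1.35,0,0,0,0,0,10,1.35,0,0,0,0,0,10,1.35,0,0,0,0,0,10])

```text
clock: 21.35
eef_pos: [536.8, 222.2, 175.0]
tcp_rot: [0.109, 1.567, -0.084]
contact_force: [-1.8, -2.4, 14.3]
opening: 0.306
```

```bash
python3 - <<'E'
from h import *
snap('w15')
from rig import r; s=r.sense();print(s['contact_force'],s['eef_pos'])
im=cv2.imread('pics/w15.png')[150:390,120:440];cv2.imwrite('pics/cr12.png',np.clip(cv2.resize(im,None,fx=2.5,fy=2.5,interpolation=3)*1.8,0,255).astype('uint8'))
E
```

```text
21.35 [536.8 222.2 175. ] [ 0.109  1.567 -0.084] [-1.81 -2.38 14.33] 0.306 [ 0.39  0.34  1.78 -0.    1.01 -0.99]
[-3.04888556 -1.8967811  13.93222092] [536.73295417 222.12000998 174.92390764]
```

View pics/cr12.png

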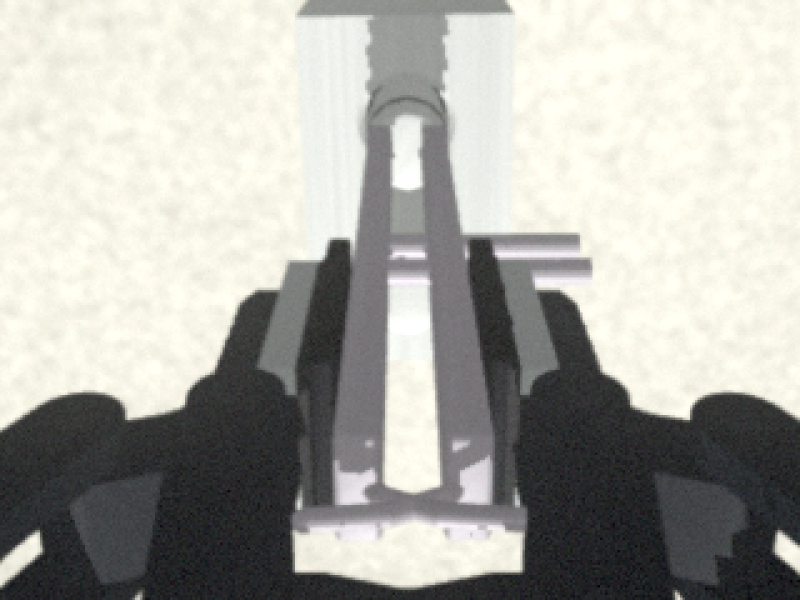

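Emit:
drive_tool(rows=[-2,0,0,0,0,0,10,-8,0,0,0,0,0,10,-20,0,-1,0,0,0,10,-30,0,-1,0,0,0,10,-30,0,-1,0,0,0,30,-30,0,-1,0,0,0,45,-30,0,-1,0,0,0,52,-30,0,-1,0,0,0,59,-30,0,-1,0,0,0,59,-30,0,-1,0,0,0,59], newtons=30)

```text
clock: 22.65
eef_pos: [535.6, 222.3, 204.8]
tcp_rot: [0.08, 1.567, -0.113]
contact_force: [1.0, 1.1, -0.6]
opening: 0.588
```

```bash
python3 - <<'E'
from h import *
snap('w16')
im=cv2.imread('pics/w16.png')[150:390,120:440];cv2.imwrite('pics/cr13.png',np.clip(cv2.resize(im,None,fx=2.5,fy=2.5,interpolation=3)*1.8,0,255).astype('uint8'))
goto(574.1,-209.6,205,93.4)
E
```

```text
22.65 [535.6 222.3 204.8] [ 0.08   1.567 -0.113] [ 1.01  1.09 -0.56] 0.588 [ 0.39  0.31  1.76 -0.    1.07 -0.99]
now 22.7 [535.64 222.36 204.9 ] yaw 78.95 F [-0.52 -0.24  0.31] open 0.591
d [ 1.9000e-01 -4.1658e+02  1.2053e+02] rv [-1.445e+01  2.100e-01  1.000e-02]
```

View pics/cr13.png

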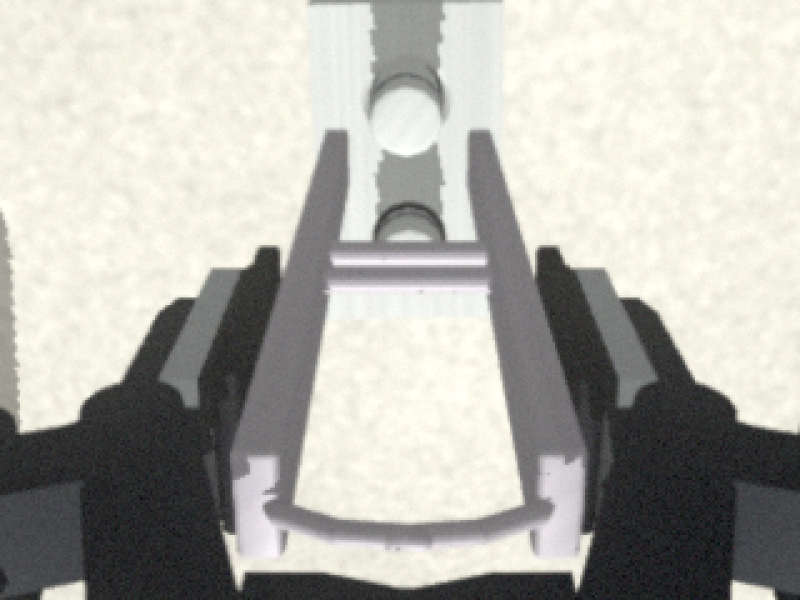

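Emit:
drive_tool(rows=[0,-12,4,-0.5,0,0,59,0,-45,13,-2,0.1,0,59,0,-90,26,-4,0.2,0,59,0,-140,40,-6,0.2,0,59,0,-190,55,-7.5,0.2,0,59,0,-240,69,-9,0.2,0,59,0,-290,84,-10.5,0.2,0,59,0,-340,98,-12,0.2,0,59,0,-385,111,-13.5,0.2,0,59,0,-410,118.5,-14.4,0.2,0,59])

```text
clock: 23.95
eef_pos: [572.8, -205.9, 205.2]
tcp_rot: [-1.357, 1.57, -1.299]
contact_force: [0.1, 0.2, -1.0]
opening: 0.591
```

```bash
python3 -c "
from h import *
goto(574.1,-209.6,165,93.4)"
```

```text
now 23.95 [ 572.82 -205.9   205.17] yaw 93.3 F [ 0.09  0.25 -0.97] open 0.591
d [40.17 -3.74  1.06] rv [-0.1   0.01  0.04]
```

Emit:
drive_tool(rows=[5,-2,0.5,0,0,0,59,20,-3.7,1,0,0,0,59,34,-3.7,1,0,0,0,59,40,-3.7,1,0,0,0,59,40,-3.7,1,0,0,0,59,40,-3.7,1,0,0,0,59])

```text
clock: 24.7
eef_pos: [574.4, -209.3, 165.6]
tcp_rot: [-0.9, 1.57, -0.842]
contact_force: [0.3, 0.5, -0.8]
opening: 0.589
```

```bash
python3 - <<'E'
from h import *
snap('w17')
im=cv2.imread('pics/w17.png')[120:400,100:460];cv2.imwrite('pics/cr14.png',np.clip(cv2.resize(im,None,fx=2.1,fy=2.1,interpolation=3)*1.8,0,255).astype('uint8'))
goto(574.1,-209.6,165,93.4)
import cv2
a=cv2.imread('pics/w6.png');b=cv2.imread('pics/w17.png')
# shift of foot plate between pre- and now
g=lambda i:np.float32(cv2.cvtColor(i[125:205,200:370],cv2.COLOR_BGR2GRAY))
print(cv2.phaseCorrelate(g(a),g(b),cv2.createHanningWindow((170,80),cv2.CV_32F)))
E
```

```text
24.7 [ 574.4 -209.3  165.6] [-0.9    1.57  -0.842] [ 0.31  0.53 -0.79] 0.589 [-0.35  0.4   1.72 -0.    1.02 -1.98]
now 24.75 [ 574.45 -209.47  165.68] yaw 93.32 F [-0.26  0.52 -0.43] open 0.588
d [ 0.68 -0.11 -0.35] rv [-0.08  0.05  0.06]
((-0.518174001799153, 0.30958517767085425), 1.0333502436346478)
```

View pics/cr14.png

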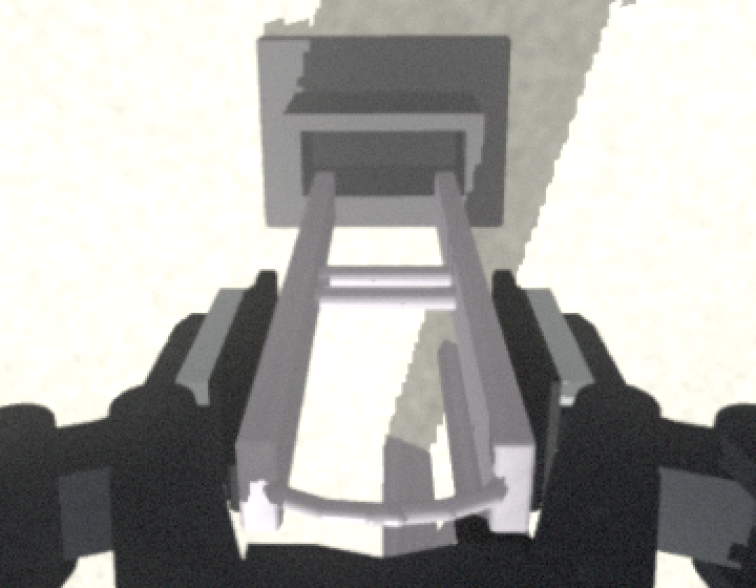

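Emit:
drive_tool(rows=[8,0,0,0,0,0,59,24,0,0,0,0,0,59,40,0,0,0,0,0,59,55,0,0,0,0,0,59,66,0,0,0,0,0,59,70,0,0,0,0,0,59,72,0,0,0,0,0,59,73,0,0,0,0,0,59,73,0,0,0,0,0,59])

```text
clock: 25.88
eef_pos: [574.8, -209.6, 93.1]
tcp_rot: [-0.688, 1.569, -0.63]
contact_force: [0.1, -0.2, -0.4]
opening: 0.591
```

Emit:
drive_tool(rows=[1,0,0,0,0,0,59,2,0,0,0,0,0,59,3,0,0,0,0,0,59,3,0,0,0,0,0,59])

```text
clock: 26.38
eef_pos: [574.9, -209.7, 90.2]
tcp_rot: [-0.659, 1.568, -0.601]
contact_force: [0.8, -0.7, 1.2]
opening: 0.587
```

Floor contact shows at about the same TCP height as when I gripped them. I'll open slowly now.

Emit:
drive_tool(rows=[0,0,0,0,0,0,62,0,0,0,0,0,0,66,0,0,0,0,0,0,75,0,0,0,0,0,0,88,0,0,0,0,0,0,100,0,0,0,0,0,0,100,0,0,0,0,0,0,100,0,0,0,0,0,0,100])

```text
clock: 27.38
eef_pos: [574.9, -209.7, 90.2]
tcp_rot: [-0.662, 1.568, -0.604]
contact_force: [0.4, -0.2, 0.3]
opening: 1.0
```

```bash
python3 - <<'E'
from h import *
snap('w18')
E
```

```text
27.375 [ 574.9 -209.7   90.2] [-0.662  1.568 -0.604] [ 0.44 -0.2   0.33] 1.0 [-0.35  0.49  1.77 -0.    0.87 -1.98]
```

View pics/w18.png

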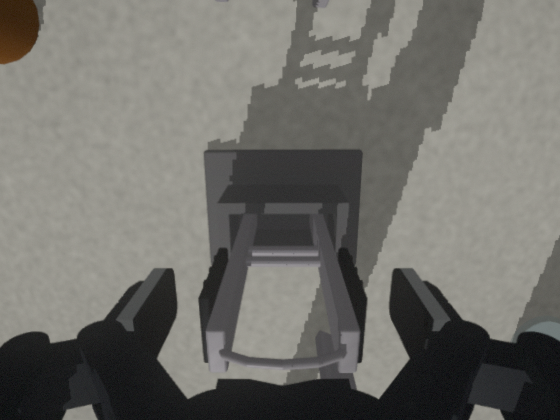

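Released and standing in the pocket. Now I'll retreat straight up.

Emit:
drive_tool(rows=[-8,0,0,0,0,0,100,-28,0,0,0,0,0,100,-55,0,0,0,0,0,100,-85,0,0,0,0,0,100,-115,0,0,0,0,0,100,-140,0,0,0,0,0,100,-150,0,0,0,0,0,100,-150,0,0,0,0,0,100])

```text
clock: 28.42
eef_pos: [574.8, -209.5, 240.7]
tcp_rot: [-0.569, 1.567, -0.511]
contact_force: [0.2, -0.6, -1.0]
opening: 1.001
```

Emit:
drive_tool(rows=[0,15,-10,0,0,0,100,0,50,-25,0,0,0,100,0,95,-45,0,0,0,100,0,140,-60,0,0,0,100,0,185,-70,0,0,0,100,0,230,-80,0,0,0,100,0,260,-80,0,0,0,100,0,270,-80,0,0,0,100,0,270,-80,0,0,0,100])

```text
clock: 29.55
eef_pos: [478.6, 55.6, 239.4]
tcp_rot: [-0.888, 1.568, -0.829]
contact_force: [-0.2, -0.2, 0.0]
opening: 0.998
```

```bash
python3 - <<'E'
from h import *
from rig import grab_frame
snap('w19')
w=cv2.imread('pics/w19.png')
s=grab_frame('side')[:,:,::-1];t=grab_frame('top')[:,:,::-1]
a=cv2.resize(s[120:345,180:430],(500,450),interpolation=3);cv2.imwrite('pics/fs.png',s);cv2.imwrite('pics/ft.png',t)
b=cv2.resize(t[130:290,180:450],(540,320),interpolation=3)
cv2.imwrite('pics/fa.png',np.clip(cv2.resize(s[120:345,180:430],(750,600),interpolation=3)*1.3,0,255).astype('uint8'))
E
```

```text
29.55 [478.6  55.6 239.4] [-0.888  1.568 -0.829] [-0.23 -0.24  0.02] 0.998 [ 0.11  0.12  1.92 -0.    1.1  -1.51]
```

View pics/fa.png

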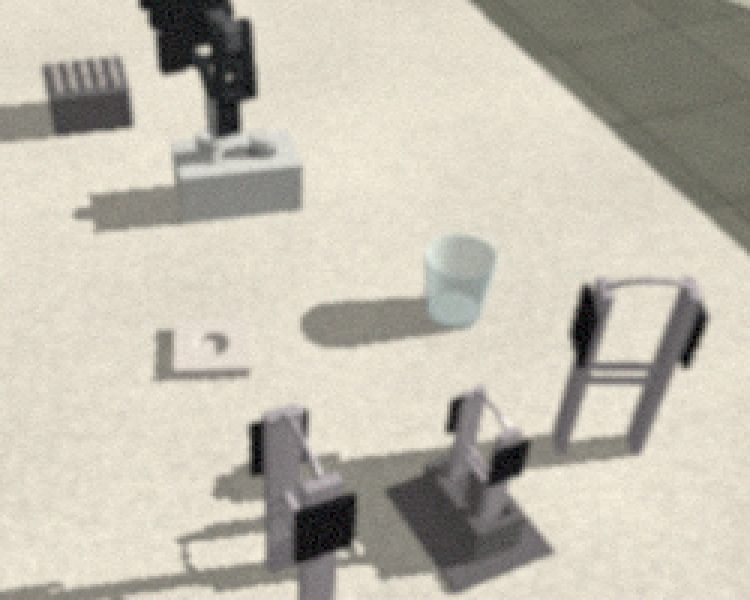

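View pics/w19.png

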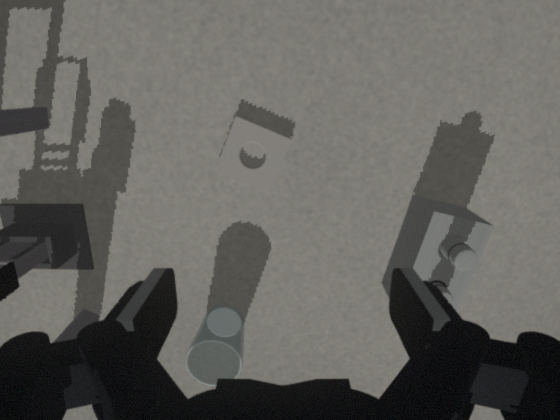

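```bash
python3 - <<'E'
from h import *
from rig import sign_off
p,T,_=load('w19');q,U,_=load('w16')
print(tri([ray(p,T,461,254.5),ray(q,U,120+406.5/2.5,150+118/2.5)]), atz(q,U,120+406.5/2.5,150+118/2.5,88))
sign_off()
E
```

```text
(array([537.12044779, 223.00704117,  78.43643008]), [np.float64(1.3505868482732533), np.float64(1.3505868482734518)]) [535.80472477 223.19750243  88.        ]
the job is handed in; nothing more can be done
```

The job is done and handed in at about 30 s of the 72 s allowed; no verdict was reported.

**What I did**
- **Pick-up:** I took the smallest tongs from the stand. I gripped the capsule near its top, lifted it clear of the nest and lowered it into the empty bore.
- **Set-down:** The capsule met the seat with its foot about 5–6 mm below the mouth. I had sent three lowering moves without waiting for each reading, so it also slid the seat about 5 mm at roughly 5 N before I let go. I then opened the tongs clear of it.
- **Pressing:** With the tongs shut, I pressed until it stopped firmly. The reading rose to about 14 N, or about 15.5 N with the tongs' weight added back. I held that level for about a second, and the tool height stayed within 0.1 mm.
- **Return:** I put the tongs back in the stand at the same height and position as at pick-up, released them, and retreated.

**Last checks**
- **Tongs and arm:** In the pictures the tongs stand upright and sprung open in the pocket. The gripper is open and touching nothing.
- **Capsule:** It appears upright in the bore. One view puts it about 0.7 mm from the bore axis I measured.
- **Bystanders:** The beaker and tip box look unmoved. The jar is outside the final close-up crops I viewed, but the arm never went near it.

**Check that disagreed:** A rough two-view estimate put the capsule's top at about 78 mm (rays missing by 1.4 mm). The arm heights during the insert give about 88 mm, and I trust those more. Both put the foot more than the required 9.5 mm below the mouth: about 12 mm by the arm, 21 mm by the pictures.

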